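# Push a stuck specimen slug out of its casting tube

## Robot

A 6-joint arm with a two-finger parallel gripper is mounted at the origin on the work surface. World frame = base frame: x ahead of the robot, y to its left, z up, the work surface at z = 0. Lengths are in mm, angles in rad, forces in N, time in s.
With the tool pointing down it reaches from about 350 to 875 mm from the base axis. Payload 4.2 kg.
Tool frame: the origin (TCP) lies at the very end of the fingers, on their centre line; the grasp point (between the pads) lies 19 mm behind it; z points along the fingers, y is the direction in which the jaws open and shut (so a half turn about z gives the same grasp; the last joint's range is limited). The gripper opens to 85 mm and grips with 20 to 120 N. Pads are 22 mm wide; open, the fingers measure 114 mm over their backs; the gripper's body (76 mm by 85 mm) begins 54 mm behind the grasp point. The pads swing forward as they close: fully open they stand 13 mm farther back than shut.
Start: joints at [-1, 0.385, 0.008, 0, -1.194, -0.259], TCP at [191.748, -594.838, 231.312] pointing down, gripper open.
Joint ranges: [-3.14, 3.14], [-1.21, 2.06], [-1.07, 1.41], [-3.16, 2.05], [-2.99, -0.16], [-3.1, 3.1]. Speed limits (rad/s): [2.79, 2.79, 3.14, 3.14, 3.14, 3.14].

## Interface

Orientations are given as a unit quaternion [x, y, z, w].
In Python, from bench import read_state, get_image, camera_params, job_done gives the robot as it stands.
- The arm moves only by the tool send_rows, never from a script. Its arguments are lists of equal length, an entry for each row: "translation": the shift along the tool's x, y, z in m, a list of three; "yaw": the turn about the tool's z in degrees; "fingers": the closure in counts, from 0 (fully open) to 255 (shut). A call has 1 to 12 rows; each row is the pose to reach, as a shift and turn from the pose measured when the call began, along the tool's axes at that moment; what a row does not reach only later rows make up. A row lasts 1/10 s, in which the tool goes at most 50 mm and 8.59 degrees, less where a joint would pass 70% of its speed; a pose out of reach is approached as far as the arm can. A call with a gripper value outside its range is refused whole. The fingers move at their own pace and stop on an object; the grip force is fixed at half the most. Time passes only in rows, so rows that repeat a pose let the fingers close. It gives the time, the measured TCP pose, the force and the opening at its end, in the units of the state.
- read_state(): the state, without advancing time (a new reading comes with each control period).
- get_image(name): name is "scene" or "top" or "wrist"; returns the picture (400x640x3 uint8, blue, green, red); there is no depth.
- camera_params(name): a dict with "mtx" (3x3 intrinsics, pixels), "rvec" (rotation vector, rad) and "tvec" (3), from world to camera coordinates, as OpenCV has them; the wrist camera has in their place "tool_from_camera" (4x4, takes a point from camera to tool coordinates, whose origin is the TCP and whose axes are the flange's). Camera axes: x right, y down, z forward; pixel columns grow to the right and rows downward; lengths in mm; the calibration is good to about 2 mm. A picture is of the moment at which its call begins: read the wrist's pose just before it. camera_params takes no time and is no camera call.
- job_done(): hands the job in, once; it reports no verdict.
The state is a dict: "clock": time; "joints": joint angles; "joint_vel": joint speeds; "joint_efforts": joint torques, N m; "position": TCP position; "ee_rot": TCP orientation; "contact_force": force on the tool from outside, world axes, zero at the start; "wrist_torque": the same for the moment, N m; "gripper_width": finger opening in mm.
Only numpy, scipy, OpenCV 4.12 (cv2) and the standard library are available. Lean on these libraries where they do the work, as an engineer would, in place of code of your own. Each camera call takes 0.05 s, during which the arm holds its last target.

## Task

Take the ejector rod from its holder and push it down through the upright casting tube, so that the stuck specimen slug drops into the tray below; keep pushing until the rod's collar sits on the tube's rim, and press it home there with 10 to 22 N for half a second. Never push the tube or the slug harder than 22 N. Then draw the rod out and put it back upright in its holder, collar down on the holder's rim, and let go; leave the bottle, the jar and the spatula where they are.

Things in the scene. Friction and masses are not known exactly. Their poses are not given: they have to be found in the camera images.
- stand: Ejection stand, fixed to the bench. Origin: centre of the underside of its square aluminium catch tray (110 x 110 mm outside, wall 4 mm thick, 22 mm high, floor top at 4 mm); z up. A white clamp arm on a steel column holds a clear upright tube above the tray, on the stand's z axis. Column axis 85 mm from the origin along +y, top at 148 mm.
- tube_top_low (a point): Fixed point on the tube's axis, 133 mm above the stand's underside: the lowest that the tube's rim can be. The clamp's height differs between starts and is not measured: the rim stands 0 to 26 mm above this point. Tube 70 mm long, open at both ends, bore 24 mm, outside 32 mm; its top 8 mm flares to about 30 mm inside and 39 mm outside at the rim.
- tube_end_low (a point): Fixed point on the tube's axis, 63 mm above the stand's underside: the lowest that the tube's lower end can be (it is 70 mm below the rim). The tube sits on a stiff spring: it gives about 1 mm for 8 N. Two springy rubber strips in the bore, 42 mm long, grip the slug and leave the rod a gap of 20 mm; they end 2 to 18 mm above the tube's lower end, which also differs and is not measured.
- slug: Black moulded specimen slug, a cylinder 22.5 mm across and 20 mm long, about 20 g, stuck in the tube between the strips; sliding it takes about 3 to 11 N, and it drops once its top has passed the strips' lower end. Origin: centre of its lower face, z along its axis (upright at the start, lower face 95 to 99 mm above the stand's underside).
- slug_center (a point): The middle of the slug.
- rod: Ejector rod, about 260 g. Origin: centre of its lower tip, z along its axis towards the handle. Steel shaft 18 mm across, from 0 to 75 mm, the first 4 mm tapered to 12 mm; steel collar 40 mm across from 75 to 83 mm; round black handle 24 mm across from 83 to 143 mm, for gripping. Starts upright in its holder. With its collar on the tube's rim the tip is 5 mm out of the tube's lower end.
- collar: The rod's steel collar, rigid on the rod, 40 mm across and 8 mm thick. Origin: centre of its lower face, 75 mm above the rod's tip.
- holder: Rod holder, fixed to the bench: a grey base plate 90 x 90 x 12 mm with an upright grey tube on it, open at the top. Origin: centre of the underside; z up. Rim at 88 mm; bore 24 mm, flaring to about 31 mm inside and 41 mm outside at the rim; its axis passes through the origin. With the rod in place the rod's tip is 13 mm above the underside.
- bottle: Bystander: clear bottle with a red cap, 64 mm across, 130 mm tall, standing. Origin: centre of its underside.
- jar: Bystander: amber jar with a white lid, 60 mm across, 60 mm tall, standing. Origin: centre of its underside.
- spatula: Bystander: spatula 200 mm long, lying on the bench. Origin: middle of its underside, x along it.

How it is judged:
By the outcome, as a careful person would: the job done as asked, in the order asked, and still so for the second after the job is handed in, with the robot touching nothing.
It also fails if it takes over 72 s, if anything falls off the work surface, if the arm or the gripper's body presses on something with over 40 N, if the wrist force passes 120 N, or if a joint passes its speed limit or range.

## Working session

There is one attempt and no reset: what is moved stays moved. The work goes in short steps, Python scripts to look and compute and a tool call to move; the robot and the scene stay as the last step left them, time stands still between calls to the robot, and variables do not carry over. Pictures are saved under pics/ and viewed, and the job is handed in when it is done.

Besides the shell and the picture viewer there is one more tool, called as name(argument=value, ...), one argument or row to a line, values as JSON. send_rows: Moves the arm, as the interface text tells. Its arguments: {"type":"object","properties":{"translation":{"type":"array","items":{"type":"array","items":{"type":"number"}}},"yaw":{"type":"array","items":{"type":"number"}},"fingers":{"type":"array","items":{"type":"number"}}},"required":["translation","yaw","fingers"]}

```bash
mkdir -p pics; ls
python3 - <<'E'
from bench import *
import cv2
s=read_state();print(s)
for n in("scene","top","wrist"):
    cv2.imwrite(f"pics/{n}0.png",get_image(n)); print(n,camera_params(n))
E
```

```text
pics
{'clock': 0.0, 'joints': array([-1.00038668e+00,  3.85567417e-01,  6.58907183e-03, -5.21931121e-04,
       -1.19395766e+00, -2.58629108e-01]), 'joint_vel': array([ 1.12578977e-04, -1.33301571e-03,  9.24089569e-04,  8.34468207e-05,
        5.57218258e-06, -1.98522501e-04]), 'joint_efforts': array([-5.17508142e-04, -3.92292631e+01,  1.88399756e+01,  4.18610528e+00,
       -4.60855590e-03, -3.45145693e-06]), 'position': array([ 191.57981896, -594.2928023 ,  230.19722183]), 'ee_rot': array([-1.55164416e-01,  9.87888051e-01,  1.07692112e-03, -2.08867636e-04]), 'contact_force': array([ 1.00452354,  0.17745312, -0.07372011]), 'wrist_torque': array([-0.03688759, -0.05530059, -0.07396901]), 'gripper_width': 85.50705164020167}
scene {'mtx': array([[463.41470968,   0.        , 328.02741627],
       [  0.        , 463.41470968, 196.93712955],
       [  0.        ,   0.        ,   1.        ]]), 'rvec': array([ 1.00576913,  2.56042056, -0.91714089]), 'tvec': array([ 441.36713712, -273.53705155, 1434.81872777])}
top {'mtx': array([[489.55365486,   0.        , 316.03120547],
       [  0.        , 489.55365486, 197.60971781],
       [  0.        ,   0.        ,   1.        ]]), 'rvec': array([ 2.11340786, -2.1194011 ,  0.20775152]), 'tvec': array([  -8.82169278,  605.51511997, 1174.65965361])}
wrist {'mtx': array([[356.56169314,   0.        , 320.9558387 ],
       [  0.        , 356.56169314, 196.96739398],
       [  0.        ,   0.        ,   1.        ]]), 'tool_from_camera': array([[ 3.76619003e-04, -9.65214316e-01, -2.61459715e-01,
         6.64204749e+01],
       [ 9.99999064e-01,  7.07396092e-04, -1.17100328e-03,
        -4.68703291e-01],
       [ 1.31522471e-03, -2.61459030e-01,  9.65213679e-01,
        -1.43386120e+02],
       [ 0.00000000e+00,  0.00000000e+00,  0.00000000e+00,
         1.00000000e+00]])}
```

View pics/scene0.png

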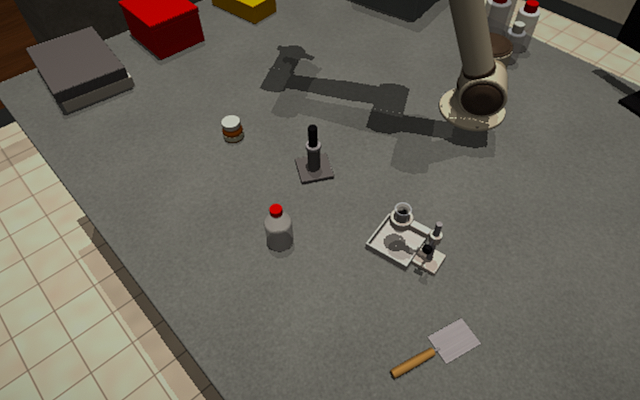

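View pics/top0.png

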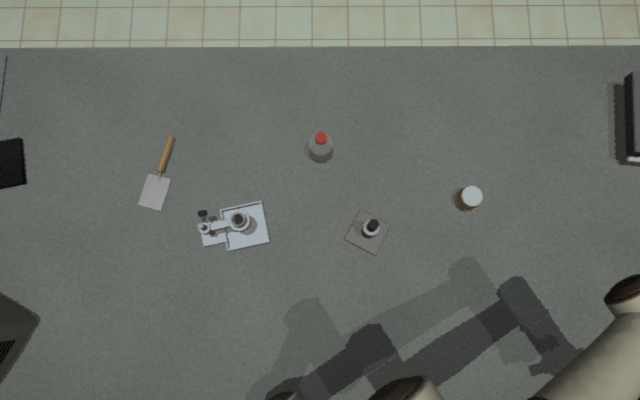

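View pics/wrist0.png

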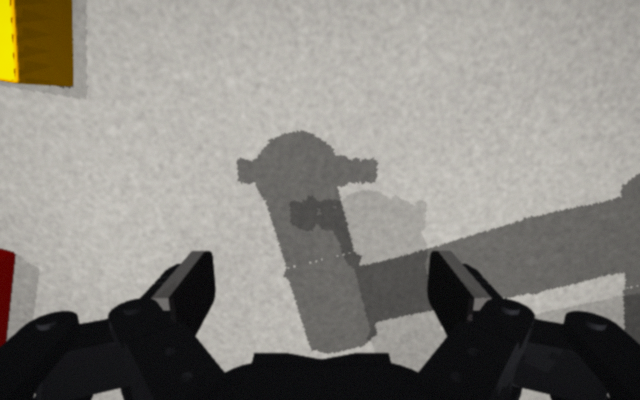

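The scene view shows the rod handle at about (313,135) and the tube rim at (403,210). In the top view they are at about (371,226) and (240,219). I'll zoom in to get exact pixels.

```bash
cat > h.py <<'E'
import numpy as np, cv2
from bench import *
def ext(n):
    c=camera_params(n); R,_=cv2.Rodrigues(np.array(c['rvec'],float)); return np.array(c['mtx']),R,np.array(c['tvec'],float).reshape(3)
def ray(n,uv):
    K,R,t=ext(n); d=R.T@np.linalg.solve(K,np.array([uv[0],uv[1],1.])); return -R.T@t,d/np.linalg.norm(d)
def quatR(q):
    from scipy.spatial.transform import Rotation as Ro
    return Ro.from_quat(q).as_matrix()
def wray(uv,pos,q):
    c=camera_params('wrist'); T=np.array(c['tool_from_camera']); R=quatR(q)
    d=R@T[:3,:3]@np.linalg.solve(np.array(c['mtx']),np.array([uv[0],uv[1],1.])); return R@T[:3,3]+np.array(pos),d/np.linalg.norm(d)
def wproj(P,pos,q):
    c=camera_params('wrist'); T=np.array(c['tool_from_camera']); R=quatR(q)
    p=R.T@(np.array(P)-pos); p=T[:3,:3].T@(p-T[:3,3]); k=np.array(c['mtx'])@p; return k[:2]/k[2]
def proj(n,P):
    K,R,t=ext(n); k=K@(R@np.array(P,float)+t); return k[:2]/k[2]
def plane(r,z): o,d=r; return o+d*(z-o[2])/d[2]
def tri(rs):
    A=np.zeros((3,3));b=np.zeros(3)
    for o,d in rs: M=np.eye(3)-np.outer(d,d);A+=M;b+=M@o
    x=np.linalg.solve(A,b); return x,[np.linalg.norm((np.eye(3)-np.outer(d,d))@(x-o)) for o,d in rs]
E
python3 - <<'E'
import cv2
t=cv2.imread('pics/top0.png');s=cv2.imread('pics/scene0.png')
def z(i,x,y,w,h,n,f): cv2.imwrite(n,cv2.resize(i[y:y+h,x:x+w],None,fx=f,fy=f,interpolation=cv2.INTER_NEAREST))
z(t,340,205,60,55,'pics/z1.png',10)
z(t,190,190,90,65,'pics/z2.png',8)
z(s,285,115,60,70,'pics/z3.png',8)
z(s,360,190,95,90,'pics/z4.png',6)
E
```

```text
(no output)
```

View pics/z1.png

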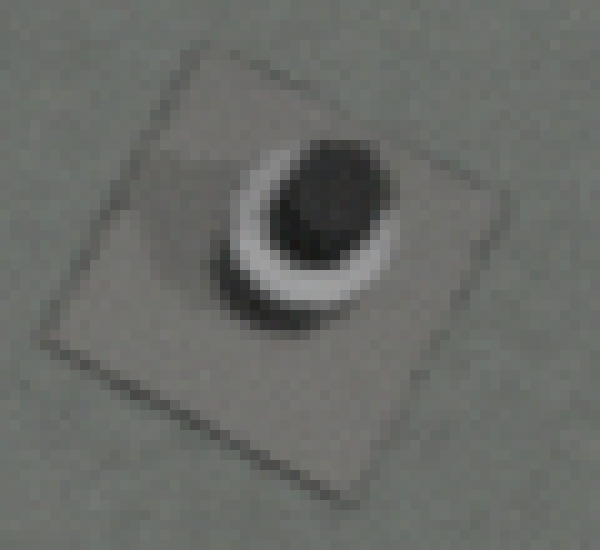

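View pics/z2.png

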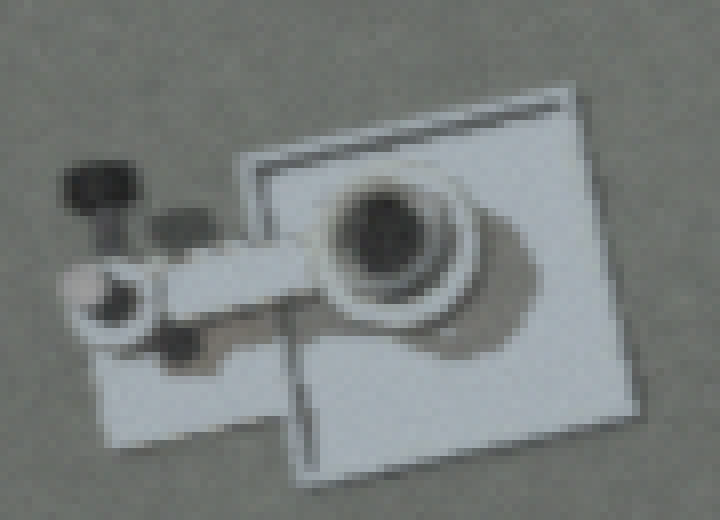

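View pics/z3.png

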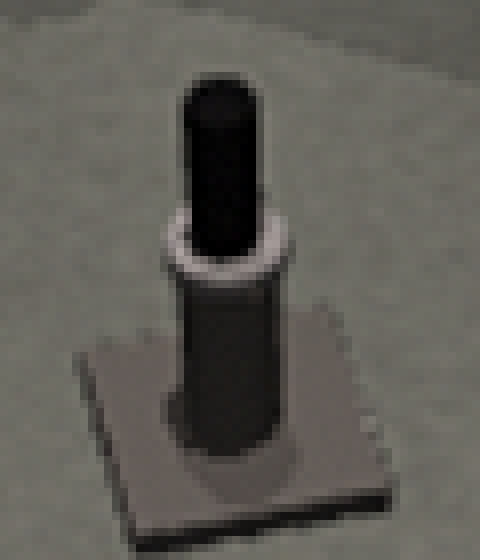

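View pics/z4.png

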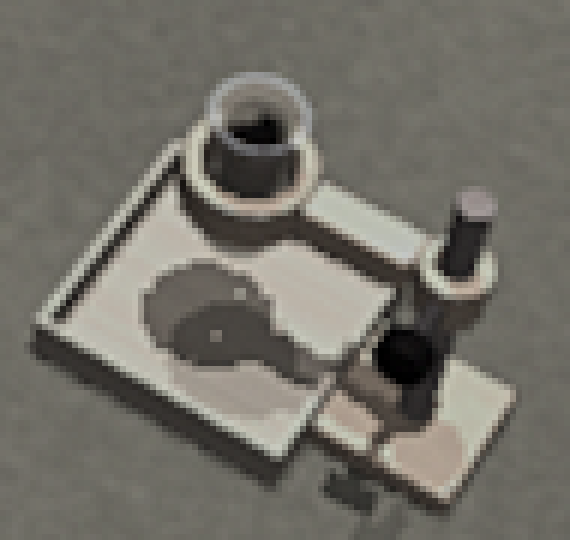

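The zooms give these pixels:
- **Handle top:** top view (374,222.5), scene view (312,126.5).
- **Plate corners, top view:** (360,209), (390,224), (375.5,255), (343.5,238.5).
- **Tube rim, scene view:** (402.8,208.7).

Run:
```python
from h import *
np.set_printoptions(precision=1,suppress=True)
C=[(360,209),(390,224),(375.5,255),(343.5,238.5)]
P=np.array([plane(ray('top',c),12) for c in C]);print(P,P.mean(0)); e=[P[(i+1)%4]-P[i] for i in range(4)];print([ (np.linalg.norm(x),np.degrees(np.arctan2(x[1],x[0]))) for x in e])
print('handle',tri([ray('top',(374,222.3)),ray('scene',(312,126.7))]))
# tray corners top (outer rim z=22)
C=[(190+245/8-.5,190+153/8-.5),(190+577/8-.5,190+86/8-.5),(190+638/8-.5,190+415/8-.5),(190+300/8-.5,190+483/8-.5)]
P=np.array([plane(ray('top',c),22) for c in C]);print(P,P.mean(0)); e=[P[(i+1)%4]-P[i] for i in range(4)];print([ (np.linalg.norm(x),np.degrees(np.arctan2(x[1],x[0]))) for x in e])
print('rim', [plane(ray('scene',(402.8,208.7)),z) for z in (133,146,159)])
print('rim tri',tri([ray('top',(190+392/8-.5,190+243/8-.5)),ray('scene',(402.8,208.7))]))
print('bottle cap',tri([ray('top',(320.5,138)),ray('scene',(276,210))]))
print('jar',plane(ray('top',(472,196)),60))
```

```text
[[ 584.5 -125.1   12. ]
 [ 544.7 -202.1   12. ]
 [ 464.7 -162.4   12. ]
 [ 507.4  -81.    12. ]] [ 525.3 -142.6   12. ]
[(np.float64(86.62876133891177), np.float64(-117.2932649667027)), (np.float64(89.31556583113826), np.float64(153.6001806998112)), (np.float64(91.8653279682668), np.float64(62.352733625249314)), (np.float64(88.82026041441189), np.float64(-29.77249709622172))]
handle (array([ 526.4, -142. ,  157. ]), [np.float64(2.199753373322772), np.float64(2.1997533733229218)])
[[584.8 238.1  22. ]
 [606.6 131.   22. ]
 [499.4 109.4  22. ]
 [478.  216.8  22. ]] [542.2 173.8  22. ]
[(np.float64(109.32684185974949), np.float64(-78.50857093854542)), (np.float64(109.31938932971472), np.float64(-168.62522175318335)), (np.float64(109.44490935596589), np.float64(101.27312336202179)), (np.float64(108.90269214950995), np.float64(11.312632095351532))]
rim [array([538.9, 175.4, 133. ]), array([547.6, 181. , 146. ]), array([556.4, 186.7, 159. ])]
rim tri (array([537.8, 173.2, 130.2]), [np.float64(1.2944755181546204), np.float64(1.294475518154588)])
bottle cap (array([741.3, -21. , 121.6]), [np.float64(1.4048093535866433), np.float64(1.4048093535866786)])
jar [ 608.4 -403.9   60. ]
```

```bash
cat >> h.py <<'E'
def to_tool(target):
    s=read_state(); return quatR(s['ee_rot']).T@(np.array(target)-s['position'])/1000
def st():
    s=read_state(); np.set_printoptions(precision=2,suppress=True); print('t',s['clock'],'p',s['position'],'q',s['ee_rot'].round(4),'F',s['contact_force'],'T',s['wrist_torque'],'w',s['gripper_width']); return s
E
python3 - <<'E'
from h import *
print(quatR(read_state()['ee_rot']).round(4)); print(to_tool((526,-142,262)).round(4))
E
```

```text
[[-9.518e-01 -3.066e-01 -7.000e-04]
 [-3.066e-01  9.518e-01  1.600e-03]
 [ 2.000e-04  1.700e-03 -1.000e+00]]
[-0.457   0.3282 -0.031 ]
```

send_rows(
  translation=[
    [-0.02,0.014,-0.01],
    [-0.05,0.036,-0.02],
    [-0.09,0.065,-0.031],
    [-0.13,0.093,-0.031],
    [-0.17,0.122,-0.031],
    [-0.21,0.151,-0.031],
    [-0.25,0.18,-0.031],
    [-0.29,0.208,-0.031],
    [-0.33,0.237,-0.031],
    [-0.37,0.266,-0.031],
    [-0.41,0.294,-0.031],
    [-0.435,0.312,-0.031],
  ],
  yaw=[0,0,0,0,0,0,0,0,0,0,0,0],
  fingers=[0,0,0,0,0,0,0,0,0,0,0,0],
)

```text
clock: 1.35
position: [511.4, -161.5, 261.7]
ee_rot: [-0.156, 0.988, 0.001, -0.0]
contact_force: [0.0, -0.7, 0.1]
gripper_width: 85.5
```

Run:
```python
from h import *
st(); print(to_tool((526,-142,262)).round(4))
```

```text
t 1.35 p [ 511.37 -161.46  261.7 ] q [-0.16  0.99  0.   -0.  ] F [ 0.03 -0.71  0.05] T [-0.1  -0.03 -0.  ] w 85.50027761729889
[-0.02  0.01 -0.  ]
```

send_rows(
  translation=[
    [-0.01,0.007,0],
    [-0.02,0.014,0],
    [-0.02,0.014,0],
    [-0.02,0.014,0],
  ],
  yaw=[0,0,0,0],
  fingers=[0,0,0,0],
)

```text
clock: 1.75
position: [525.5, -142.7, 261.6]
ee_rot: [-0.156, 0.988, 0.001, -0.0]
contact_force: [-0.5, 0.6, 1.3]
gripper_width: 85.4
```

Run:
```python
from h import *
s=st(); i=get_image('wrist'); cv2.imwrite('pics/w1.png',i); np.save('w1.npy',np.r_[s['position'],s['ee_rot']])
print(wproj((525.5,-142.3,156),s['position'],s['ee_rot']))
```

```text
t 1.75 p [ 525.51 -142.68  261.64] q [-0.16  0.99  0.   -0.  ] F [-0.54  0.61  1.27] T [0.   0.02 0.03] w 85.3533987142985
[322.23 195.82]
```

View pics/w1.png

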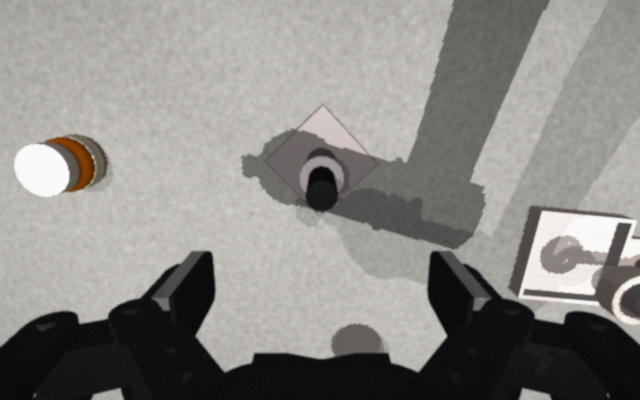

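The wrist view shows the handle top at about (321,196), as predicted. I'll measure it precisely.

Run:
```python
import cv2
i=cv2.imread('pics/w1.png')
i=cv2.convertScaleAbs(i[145:225,280:365],alpha=1.5,beta=20)
cv2.imwrite('pics/w1z.png',cv2.resize(i,None,fx=7,fy=7,interpolation=cv2.INTER_NEAREST))
```

```text
(no output)
```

View pics/w1z.png

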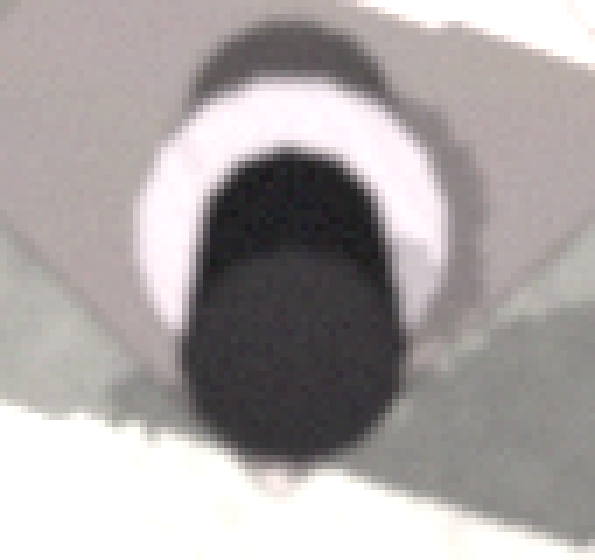

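The handle-top disc centre is at (321.4,194.8), and the collar ring is concentric with it in x.

Run:
```python
from h import *
np.set_printoptions(precision=2,suppress=True)
a=np.load('w1.npy');w=wray((321.4,194.8),a[:3],a[3:])
print(plane(w,156)); print(tri([w,ray('top',(374,222.3)),ray('scene',(312,126.7))])); print(tri([w,ray('scene',(312,126.7))]),tri([w,ray('top',(374,222.3))]))
w2=wray((280+291.5/7-.5,145+235/7-.5),a[:3],a[3:]);print('collar',plane(w2,96))
print(to_tool((525.8,-142.5,104)))
```

```text
[ 524.96 -143.1   156.  ]
(array([ 525.75, -142.67,  155.86]), [np.float64(0.8391114889392063), np.float64(2.475091560028073), np.float64(2.1171931362979683)])
(array([ 524.5 , -142.36,  155.11]), [np.float64(0.9476523865534681), np.float64(0.947652386553416)]) (array([ 527.09, -143.48,  152.92]), [np.float64(1.4747443655521242), np.float64(1.4747443655521448)])
collar [ 525.48 -143.06   96.  ]
[-0.   -0.    0.16]
```

send_rows(
  translation=[
    [0,0,0.02],
    [0,0,0.05],
    [0,0,0.08],
    [0,0,0.11],
    [0,0,0.135],
    [0,0,0.15],
    [0,0,0.157],
    [0,0,0.157],
    [0,0,0.157],
  ],
  yaw=[0,0,0,0,0,0,0,0,0],
  fingers=[0,0,0,0,0,0,0,0,0],
)

```text
clock: 2.7
position: [525.7, -143.2, 105.7]
ee_rot: [-0.155, 0.988, 0.001, 0.0]
contact_force: [0.4, 0.2, 0.3]
gripper_width: 85.5
```

Run:
```python
from h import *
s=st(); i=get_image('wrist'); cv2.imwrite('pics/w2.png',i)
```

```text
t 2.7 p [ 525.72 -143.18  105.67] q [-0.16  0.99  0.    0.  ] F [0.45 0.16 0.33] T [-0.   -0.03 -0.07] w 85.46038803528455
```

View pics/w2.png

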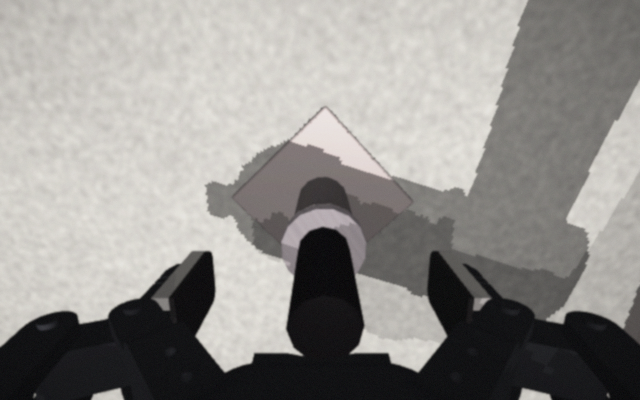

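The handle sits midway between the open fingers at x≈325. I'll close the fingers now.

send_rows(
  translation=[
    [0,0,0],
    [0,0,0],
    [0,0,0],
    [0,0,0],
    [0,0,0],
    [0,0,0],
    [0,0,0],
    [0,0,0],
    [0,0,0],
    [0,0,0],
  ],
  yaw=[0,0,0,0,0,0,0,0,0,0],
  fingers=[255,255,255,255,255,255,255,255,255,255],
)

```text
clock: 3.75
position: [526.0, -142.9, 106.2]
ee_rot: [-0.156, 0.988, 0.001, 0.001]
contact_force: [-1.5, 3.0, 4.7]
gripper_width: 22.4
```

Run:
```python
from h import *
s=st()
```

```text
t 3.75 p [ 525.97 -142.94  106.18] q [-0.16  0.99  0.    0.  ] F [-1.46  2.96  4.72] T [ 0.57  0.44 -0.02] w 22.437140303908553
```

send_rows(
  translation=[
    [0,0,-0.002],
    [0,0,-0.006],
    [0,0,-0.015],
    [0,0,-0.03],
    [0,0,-0.05],
    [0,0,-0.075],
    [0,0,-0.1],
    [0,0,-0.13],
    [0,0,-0.15],
    [0,0,-0.165],
    [0,0,-0.17],
    [0,0,-0.17],
  ],
  yaw=[0,0,0,0,0,0,0,0,0,0,0,0],
  fingers=[255,255,255,255,255,255,255,255,255,255,255,255],
)

```text
clock: 4.95
position: [525.8, -143.2, 276.7]
ee_rot: [-0.155, 0.988, 0.001, 0.002]
contact_force: [-1.3, 0.5, -2.5]
gripper_width: 22.6
```

Run:
```python
from h import *
s=st(); i=get_image('wrist'); cv2.imwrite('pics/w3.png',i);cv2.imwrite('pics/s3.png',get_image('scene'))
# place camera so rim is near image centre: TCP 100 above rim => z~ 250 at stand
print(quatR(s['ee_rot']).round(4))
```

```text
t 4.95 p [ 525.76 -143.19  276.7 ] q [-0.16  0.99  0.    0.  ] F [-1.28  0.47 -2.5 ] T [-0.04 -0.01  0.03] w 22.594530130430858
[[-0.95 -0.31  0.  ]
 [-0.31  0.95  0.  ]
 [-0.    0.   -1.  ]]
```

View pics/w3.png

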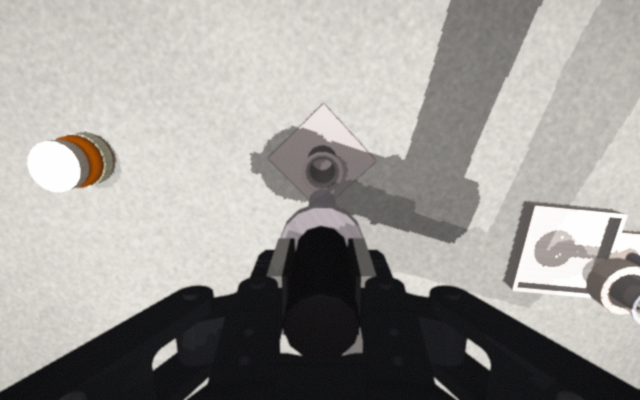

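View pics/s3.png

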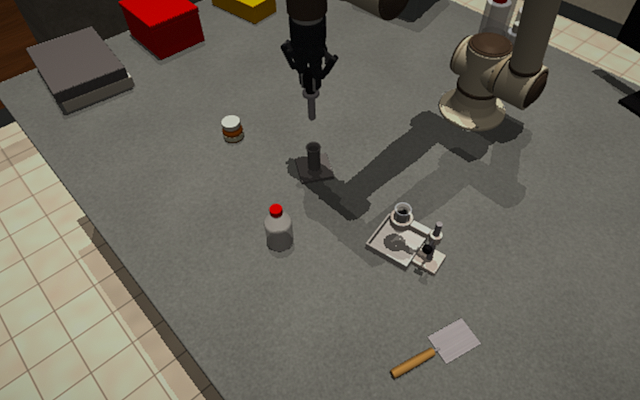

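The rod is held and the force reads −2.5 N, matching its weight. The holder mouth shows at (321,165) in the wrist view. Next I'll go over the stand.

send_rows(
  translation=[
    [-0.005,0.013,0],
    [-0.015,0.04,0],
    [-0.027,0.071,0],
    [-0.039,0.104,0],
    [-0.051,0.136,0],
    [-0.063,0.168,0],
    [-0.076,0.2,0],
    [-0.088,0.232,0],
    [-0.1,0.264,0],
    [-0.109,0.287,0],
    [-0.113,0.297,0],
    [-0.113,0.297,0],
  ],
  yaw=[0,0,0,0,0,0,0,0,0,0,0,0],
  fingers=[255,255,255,255,255,255,255,255,255,255,255,255],
)

```text
clock: 6.25
position: [540.9, 175.6, 274.7]
ee_rot: [-0.157, 0.988, 0.001, -0.001]
contact_force: [0.4, -0.9, -2.6]
gripper_width: 22.5
```

Run:
```python
from h import *
s=st(); i=get_image('wrist'); cv2.imwrite('pics/w4.png',i);s=st();np.save('w4.npy',np.r_[s['position'],s['ee_rot']])
cv2.imwrite('pics/w4z.png',cv2.resize(i[100:260,240:400],None,fx=4,fy=4,interpolation=cv2.INTER_NEAREST)[:600])
```

```text
t 6.25 p [540.9  175.65 274.69] q [-0.16  0.99  0.   -0.  ] F [ 0.41 -0.94 -2.58] T [ 0.01  0.03 -0.04] w 22.515558347528128
t 6.3 p [540.88 174.54 274.94] q [-0.16  0.99  0.   -0.  ] F [ 0.08  0.43 -2.86] T [-0.12  0.   -0.01] w 22.77796466032703
```

View pics/w4.png

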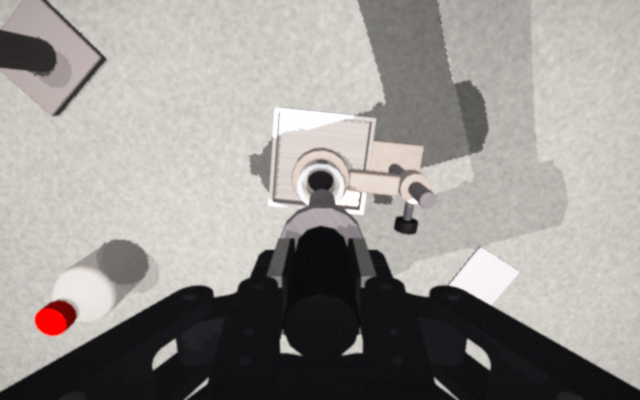

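View pics/w4z.png

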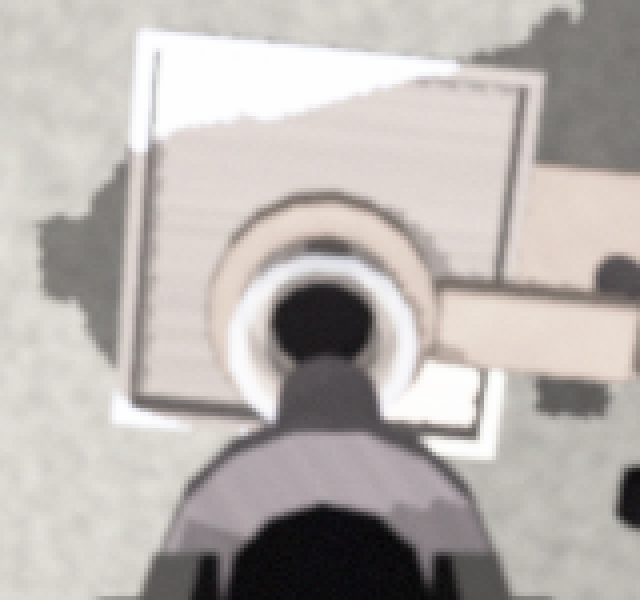

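The wrist view shows the tube rim at about (320,186), partly hidden by the rod, and the slug is dark in the bore. I'll shift away to get two clear views.

send_rows(
  translation=[
    [-0.015,0.012,0],
    [-0.03,0.028,0],
    [-0.04,0.04,0],
    [-0.04,0.04,0],
    [-0.04,0.04,0],
  ],
  yaw=[0,0,0,0,0],
  fingers=[255,255,255,255,255],
)

```text
clock: 6.8
position: [566.4, 224.2, 274.6]
ee_rot: [-0.156, 0.988, 0.0, -0.002]
contact_force: [0.3, 0.6, -2.5]
gripper_width: 22.6
```

Run:
```python
from h import *
s=st(); i=get_image('wrist'); cv2.imwrite('pics/w5.png',i);np.save('w5.npy',np.r_[s['position'],s['ee_rot']])
```

```text
t 6.8 p [566.38 224.23 274.56] q [-0.16  0.99  0.   -0.  ] F [ 0.31  0.59 -2.49] T [0.02 0.04 0.04] w 22.64524432419633
```

send_rows(
  translation=[
    [0,-0.015,0],
    [0,-0.045,0],
    [0,-0.07,0],
    [0,-0.08,0],
    [0,-0.08,0],
    [0,-0.08,0],
  ],
  yaw=[0,0,0,0,0,0],
  fingers=[255,255,255,255,255,255],
)

```text
clock: 7.45
position: [590.7, 147.6, 274.8]
ee_rot: [-0.155, 0.988, 0.001, -0.001]
contact_force: [-0.0, 0.7, -2.2]
gripper_width: 22.7
```

Run:
```python
from h import *
s=st(); i=get_image('wrist'); cv2.imwrite('pics/w6.png',i);np.save('w6.npy',np.r_[s['position'],s['ee_rot']])
a=cv2.imread('pics/w5.png')
for n in (5,6):
    a=np.load(f'w{n}.npy'); u,v=map(int,wproj((541,175,146),a[:3],a[3:])); print(u,v)
    im=cv2.imread(f'pics/w{n}.png')[v-40:v+40,u-45:u+45]; cv2.imwrite(f'pics/w{n}z.png',cv2.resize(im,None,fx=7,fy=7,interpolation=cv2.INTER_NEAREST))
```

```text
t 7.45 p [590.75 147.64 274.82] q [-0.16  0.99  0.   -0.  ] F [-0.02  0.71 -2.24] T [ 0.04  0.04 -0.01] w 22.6890266010408
270 138
376 138
```

View pics/w5z.png

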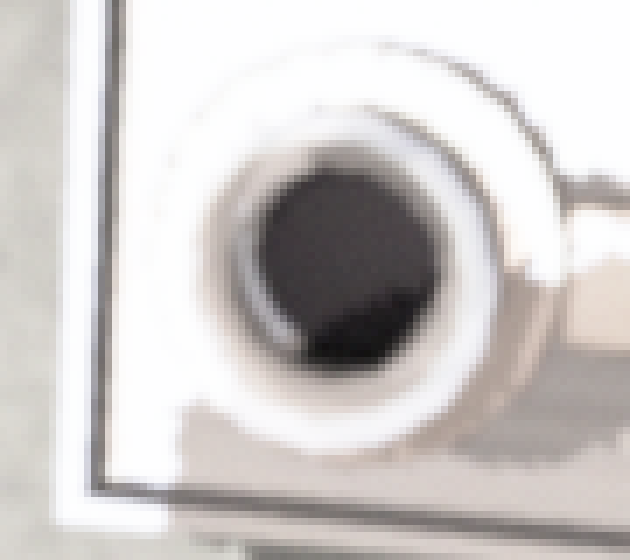

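View pics/w6z.png

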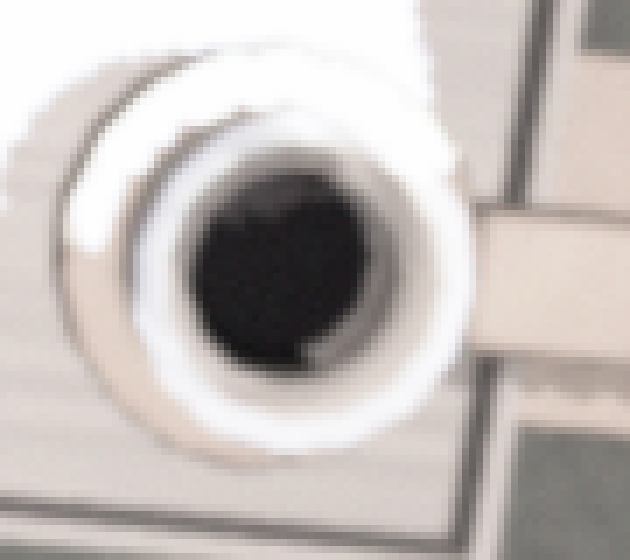

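The rim ring centre is at (271.1,137.6) in w5 and (373.9,137.6) in w6.

Run:
```python
from h import *
np.set_printoptions(precision=2,suppress=True)
a=np.load('w5.npy');b=np.load('w6.npy')
A=wray((271.1,137.6),a[:3],a[3:]);B=wray((373.9,137.6),b[:3],b[3:])
S=ray('scene',(402.8,208.7))
print(tri([A,B]),tri([A,B,S]))
for z in (133,137,141,145): print(z,plane(A,z),plane(B,z),plane(S,z))
# apparent outer diam 338/7 px
for z in (133,141): print(39*356.6/(338/7), np.linalg.norm(plane(B,z)-B[0]))
# tilt check
from scipy.spatial.transform import Rotation as R
for x in(a,b): print(quatR(x[3:])[:,2])
```

```text
(array([541.52, 174.6 , 137.28]), [np.float64(0.13166032725177138), np.float64(0.13166032725164878)]) (array([541.31, 175.29, 135.71]), [np.float64(0.9680908537798298), np.float64(0.48860050345800393), np.float64(1.4324377491828204)])
133 [542.22 174.2  133.  ] [541.6  175.28 133.  ] [538.85 175.4  133.  ]
137 [541.69 174.61 137.  ] [541.41 174.6  137.  ] [541.55 177.14 137.  ]
141 [541.15 175.02 141.  ] [541.22 173.92 141.  ] [544.24 178.88 141.  ]
145 [540.61 175.42 145.  ] [541.03 173.24 145.  ] [546.94 180.61 145.  ]
288.023076923077 289.79072946676433
288.023076923077 281.6668341561605
[-0.  0. -1.]
[-0.  0. -1.]
```

Run:
```python
from h import *
st();print((to_tool((542.2,174.8,242))*1000).round(1))
```

```text
t 7.5 p [590.68 148.15 274.77] q [-0.16  0.99  0.   -0.  ] F [-0.51 -0.46 -2.06] T [ 0.01 -0.02 -0.04] w 22.900717533955607
[37.9 40.2 32.9]
```

send_rows(
  translation=[
    [0.01,0.01,0],
    [0.025,0.026,0],
    [0.034,0.036,0.008],
    [0.038,0.04,0.02],
    [0.038,0.04,0.03],
    [0.038,0.04,0.033],
    [0.038,0.04,0.033],
    [0.038,0.04,0.033],
  ],
  yaw=[0,0,0,0,0,0,0,0],
  fingers=[255,255,255,255,255,255,255,255],
)

```text
clock: 8.3
position: [542.6, 174.6, 242.3]
ee_rot: [-0.156, 0.988, 0.001, -0.001]
contact_force: [0.3, -0.4, -2.1]
gripper_width: 22.4
```

Run:
```python
from h import *
s=st(); np.save('w7.npy',np.r_[s['position'],s['ee_rot']])
def z(i,x,y,w,h,n,f): cv2.imwrite(n,cv2.resize(i[y:y+h,x:x+w],None,fx=f,fy=f,interpolation=cv2.INTER_CUBIC))
z(get_image('wrist'),250,130,140,140,'pics/w7z.png',4); a=get_image('scene');cv2.imwrite('pics/s7.png',a)
z(a,360,140,95,100,'pics/s7z.png',6); z(get_image('top'),190,180,90,75,'pics/t7z.png',8)
st()
```

```text
t 8.3 p [542.62 174.65 242.28] q [-0.16  0.99  0.   -0.  ] F [ 0.35 -0.39 -2.13] T [ 0.03 -0.02  0.05] w 22.442681435632856
t 8.45 p [542.57 174.49 242.39] q [-0.16  0.99  0.   -0.  ] F [ 0.74  0.36 -2.56] T [ 0.03  0.02 -0.  ] w 22.624526077097403
```

View pics/w7z.png

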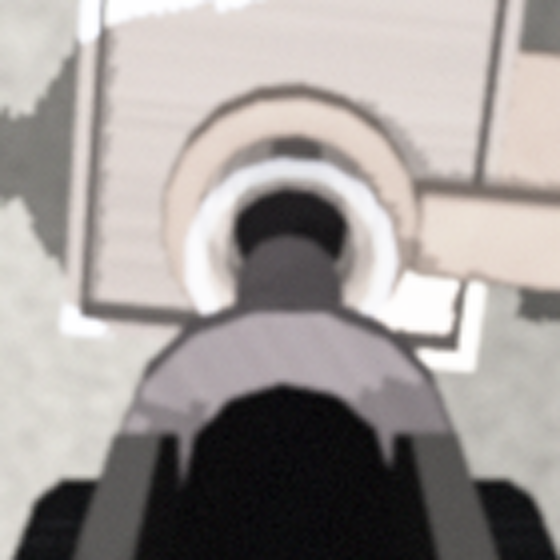

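View pics/s7z.png

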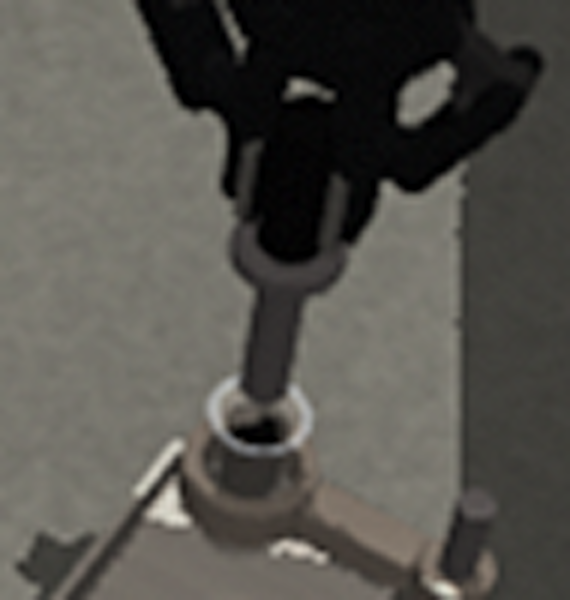

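View pics/t7z.png

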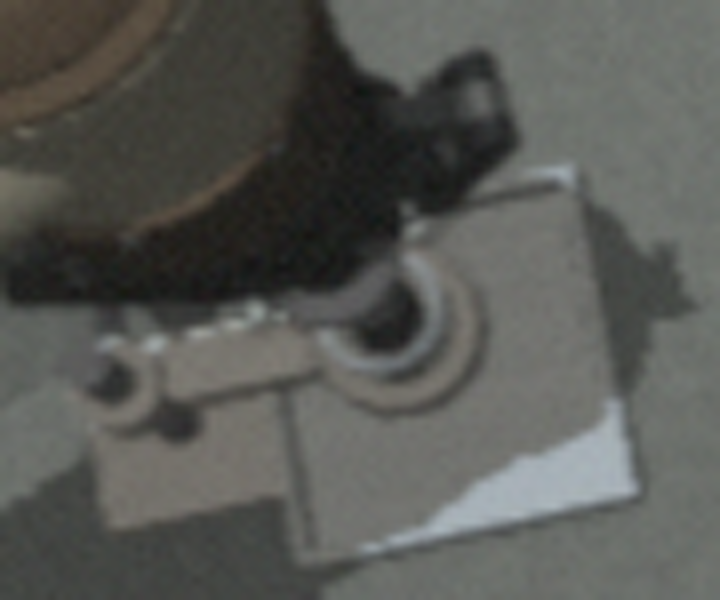

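Run:
```python
from h import *
a=np.load('w7.npy');R=quatR(a[3:])
for off in (0,1):
  for r,z in ((6,93.2),(9,89.2)):
    P=a[:3]+R@np.array([off+r,0.15,z]); print(off,r,wproj(P,a[:3],a[3:]).round(1))
rc=np.array([541.5,174.6,137]);
print('rim c',wproj(rc,a[:3],a[3:]), 'far edge',wproj(rc+R@[19.5,0,0],a[:3],a[3:]))
t0=a[:3]+R@np.array([0.,0,93.2])
for off in ((0,0,0),(1,0,0),(0,1,0)):
  t=t0+R@np.array(off,float); print(off,'tip',proj('scene',t).round(2),'collar',proj('scene',t+[0,0,75]).round(2),'to rim',proj('scene',[t[0],t[1],137]).round(2))
print('rimproj',proj('scene',rc))
```

```text
0 6 [322.3 191.8]
0 9 [322.3 188.9]
1 6 [322.3 190.4]
1 9 [322.3 187.5]
rim c [322.23703004 194.5333587 ] far edge [322.27327955 167.85812012]
(0, 0, 0) tip [402.36 204.85] collar [406.74 182.11] to rim [401.7  208.27]
(1, 0, 0) tip [402.55 204.54] collar [406.93 181.79] to rim [401.89 207.96]
(0, 1, 0) tip [402.79 205.03] collar [407.19 182.29] to rim [402.12 208.45]
rimproj [401.9404905  208.01883005]
```

Vision agrees to about 1 mm: the rim centre is near (541.5,174.6,136), and the rod axis is about 0.3 to 1 mm off the TCP along tool x. I'll shift half a millimetre and start a guarded descent.

send_rows(
  translation=[
    [0.0005,0,0.002],
    [0.0005,0,0.005],
    [0.0005,0,0.009],
    [0.0005,0,0.013],
    [0.0005,0,0.017],
    [0.0005,0,0.02],
    [0.0005,0,0.02],
  ],
  yaw=[0,0,0,0,0,0,0],
  fingers=[255,255,255,255,255,255,255],
)

```text
clock: 9.15
position: [541.8, 174.2, 221.7]
ee_rot: [-0.155, 0.988, 0.0, -0.002]
contact_force: [0.4, -0.2, -1.8]
gripper_width: 22.6
```

Run:
```python
from h import *
st();a=get_image('scene');st()
cv2.imwrite('pics/s8z.png',cv2.resize(a[140:240,360:455],None,fx=6,fy=6,interpolation=cv2.INTER_CUBIC))
```

```text
t 9.15 p [541.76 174.25 221.66] q [-0.16  0.99  0.   -0.  ] F [ 0.41 -0.23 -1.79] T [ 0.01 -0.01 -0.  ] w 22.605827011329716
t 9.2 p [542.   174.33 222.08] q [-0.16  0.99  0.   -0.  ] F [ 0.18  0.71 -3.18] T [-0.04  0.02  0.05] w 22.809328598044914
```

View pics/s8z.png

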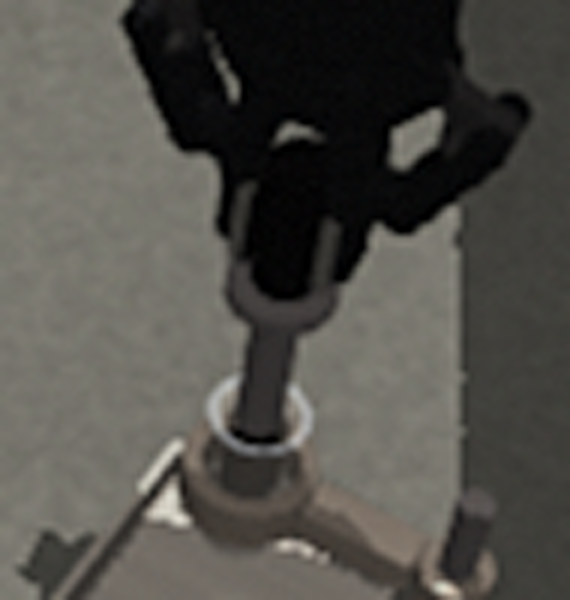

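The tip is inside the mouth with no lateral force. Continuing slowly.

send_rows(
  translation=[
    [0,0,0.0015],
    [0,0,0.003],
    [0,0,0.0045],
    [0,0,0.006],
    [0,0,0.007],
    [0,0,0.008],
    [0,0,0.009],
    [0,0,0.01],
  ],
  yaw=[0,0,0,0,0,0,0,0],
  fingers=[255,255,255,255,255,255,255,255],
)

```text
clock: 10.0
position: [542.0, 174.3, 212.0]
ee_rot: [-0.156, 0.988, 0.001, -0.001]
contact_force: [-0.1, 0.1, -1.9]
gripper_width: 22.3
```

send_rows(
  translation=[
    [0,0,0.001],
    [0,0,0.002],
    [0,0,0.003],
    [0,0,0.004],
    [0,0,0.005],
  ],
  yaw=[0,0,0,0,0],
  fingers=[255,255,255,255,255],
)

```text
clock: 10.5
position: [542.8, 174.5, 208.7]
ee_rot: [-0.156, 0.988, 0.001, 0.0]
contact_force: [-1.1, -0.2, 6.7]
gripper_width: 23.1
```

Slug contact, with about 9 N of push. Continuing.

send_rows(
  translation=[
    [0,0,0.002],
    [0,0,0.003],
    [0,0,0.004],
    [0,0,0.005],
    [0,0,0.006],
  ],
  yaw=[0,0,0,0,0],
  fingers=[255,255,255,255,255],
)

```text
clock: 11.0
position: [543.6, 174.6, 205.1]
ee_rot: [-0.156, 0.988, 0.001, 0.002]
contact_force: [-2.4, -0.2, 7.4]
gripper_width: 23.0
```

send_rows(
  translation=[
    [0,0,0.002],
    [0,0,0.003],
    [0,0,0.004],
    [0,0,0.005],
    [0,0,0.006],
  ],
  yaw=[0,0,0,0,0],
  fingers=[255,255,255,255,255],
)

```text
clock: 11.5
position: [543.8, 174.6, 201.3]
ee_rot: [-0.157, 0.988, 0.001, 0.003]
contact_force: [-3.1, -0.5, 9.3]
gripper_width: 22.5
```

The arm is drifting +x, with −3 N lateral, so I'll correct along tool x while descending.

send_rows(
  translation=[
    [0.001,0,0.002],
    [0.0018,0,0.003],
    [0.0022,0,0.004],
    [0.0022,0,0.005],
    [0.0022,0,0.006],
    [0.0022,0,0.007],
  ],
  yaw=[0,0,0,0,0,0],
  fingers=[255,255,255,255,255,255],
)

```text
clock: 12.1
position: [542.8, 174.3, 196.6]
ee_rot: [-0.157, 0.988, 0.001, 0.005]
contact_force: [-1.8, 0.5, 7.7]
gripper_width: 22.6
```

Run:
```python
from h import *
s=st();print(quatR(s['ee_rot'])[:,2].round(4))
```

```text
t 12.1 p [542.84 174.29 196.65] q [-0.16  0.99  0.    0.  ] F [-1.77  0.5   7.66] T [-0.02  0.71  0.01] w 22.61791328126405
[ 0.01  0.   -1.  ]
```

send_rows(
  translation=[
    [0.0005,0,0.002],
    [0.001,0,0.0035],
    [0.0013,0,0.005],
    [0.0014,0,0.0065],
    [0.0015,0,0.008],
    [0.0016,0,0.0095],
    [0.0017,0,0.011],
    [0.0018,0,0.0125],
    [0.0019,0,0.014],
    [0.002,0,0.0155],
    [0.002,0,0.017],
    [0.002,0,0.018],
  ],
  yaw=[0,0,0,0,0,0,0,0,0,0,0,0],
  fingers=[255,255,255,255,255,255,255,255,255,255,255,255],
)

```text
clock: 13.3
position: [542.3, 174.1, 180.8]
ee_rot: [-0.157, 0.988, 0.001, 0.007]
contact_force: [-1.7, -0.1, 7.5]
gripper_width: 22.4
```

Run:
```python
from h import *
s=st();print(quatR(s['ee_rot'])[:,2].round(4))
```

```text
t 13.3 p [542.3  174.15 180.79] q [-0.16  0.99  0.    0.01] F [-1.73 -0.07  7.47] T [-0.02  0.49  0.05] w 22.37477902247574
[ 0.01  0.   -1.  ]
```

send_rows(
  translation=[
    [0.0005,0,0.002],
    [0.001,0,0.0035],
    [0.0013,0,0.005],
    [0.0014,0,0.0065],
    [0.0015,0,0.008],
    [0.0015,0,0.0095],
    [0.0015,0,0.011],
    [0.0015,0,0.0125],
    [0.0015,0,0.014],
    [0.0015,0,0.015],
  ],
  yaw=[0,0,0,0,0,0,0,0,0,0],
  fingers=[255,255,255,255,255,255,255,255,255,255],
)

```text
clock: 14.3
position: [540.8, 173.6, 164.9]
ee_rot: [-0.157, 0.988, 0.001, 0.006]
contact_force: [1.0, -0.2, -1.8]
gripper_width: 23.0
```

Run:
```python
from h import *
s=st();print(quatR(s['ee_rot'])[:,2].round(4))
a=get_image('scene')
cv2.imwrite('pics/s9z.png',cv2.resize(a[170:280,355:455],None,fx=5,fy=5,interpolation=cv2.INTER_CUBIC))
```

```text
t 14.3 p [540.77 173.58 164.95] q [-0.16  0.99  0.    0.01] F [ 1.   -0.16 -1.8 ] T [-0.03  0.   -0.01] w 22.970706753377026
[ 0.01  0.   -1.  ]
```

View pics/s9z.png

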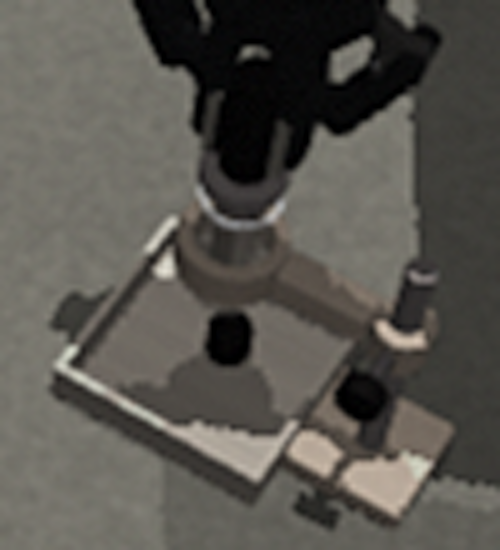

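The slug now lies in the tray, the dark block at about (400,237) in the scene view, and the push has gone. Next is the collar approach.

send_rows(
  translation=[
    [-0.0003,0,0.001],
    [-0.0005,0,0.003],
    [-0.0005,0,0.005],
    [-0.0005,0,0.0065],
    [-0.0005,0,0.0075],
    [-0.0005,0,0.0075],
  ],
  yaw=[0,0,0,0,0,0],
  fingers=[255,255,255,255,255,255],
)

```text
clock: 14.95
position: [541.3, 173.7, 157.2]
ee_rot: [-0.157, 0.988, 0.001, 0.006]
contact_force: [0.4, 0.8, -1.3]
gripper_width: 22.6
```

Run:
```python
from h import *
s=st();print(quatR(s['ee_rot'])[:,2].round(4))
```

```text
t 14.95 p [541.25 173.72 157.25] q [-0.16  0.99  0.    0.01] F [ 0.39  0.77 -1.3 ] T [-0.06  0.06  0.02] w 22.553344391226265
[ 0.01  0.   -1.  ]
```

send_rows(
  translation=[
    [0,0,0.001],
    [0,0,0.002],
    [0,0,0.003],
    [0,0,0.004],
  ],
  yaw=[0,0,0,0],
  fingers=[255,255,255,255],
)

```text
clock: 15.35
position: [541.5, 173.8, 154.4]
ee_rot: [-0.158, 0.987, 0.001, 0.006]
contact_force: [-3.5, 0.4, 6.3]
gripper_width: 23.2
```

send_rows(
  translation=[
    [0,0,0.0013],
    [0,0,0.0018],
    [0,0,0.0022],
    [0,0,0.0025],
    [0,0,0.0025],
  ],
  yaw=[0,0,0,0,0],
  fingers=[255,255,255,255,255],
)

```text
clock: 15.85
position: [541.6, 173.8, 154.0]
ee_rot: [-0.158, 0.987, 0.001, 0.007]
contact_force: [-4.1, 0.3, 9.7]
gripper_width: 22.6
```

Run:
```python
from h import *
s=st();print(quatR(s['ee_rot'])[:,2].round(4))
```

```text
t 15.85 p [541.64 173.83 153.99] q [-0.16  0.99  0.    0.01] F [-4.07  0.25  9.69] T [-0.14  1.49 -0.06] w 22.56315334917123
[ 0.01  0.   -1.  ]
```

send_rows(
  translation=[
    [0.0002,0,0.0023],
    [0.0004,0,0.0026],
    [0.0004,0,0.0028],
    [0.0004,0,0.003],
    [0.0004,0,0.003],
    [0.0004,0,0.003],
  ],
  yaw=[0,0,0,0,0,0],
  fingers=[255,255,255,255,255,255],
)

```text
clock: 16.45
position: [541.6, 173.9, 153.7]
ee_rot: [-0.158, 0.987, 0.001, 0.008]
contact_force: [-5.6, -0.7, 11.4]
gripper_width: 22.6
```

Run:
```python
from h import *
s=st();print(quatR(s['ee_rot'])[:,2].round(4))
a=get_image('scene');st()
cv2.imwrite('pics/s10z.png',cv2.resize(a[170:280,355:455],None,fx=5,fy=5,interpolation=cv2.INTER_CUBIC))
```

```text
t 16.45 p [541.65 173.87 153.73] q [-0.16  0.99  0.    0.01] F [-5.65 -0.68 11.41] T [-0.1   1.61 -0.07] w 22.640283724137344
[ 0.02  0.   -1.  ]
t 16.5 p [541.66 173.87 153.72] q [-0.16  0.99  0.    0.01] F [-4.1  -0.07 12.38] T [-0.12  1.65 -0.06] w 22.618461345746876
```

View pics/s10z.png

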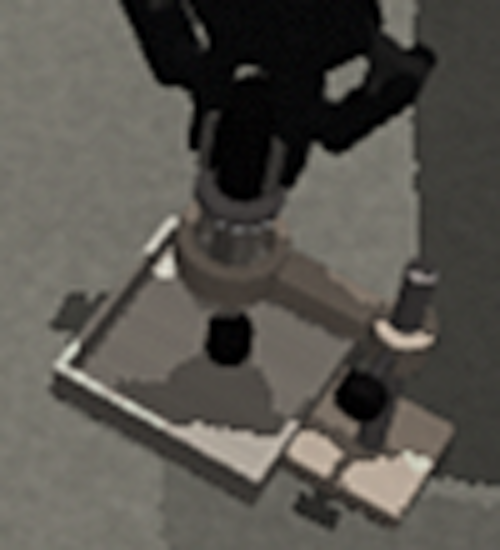

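The collar covers the rim and the net push is about 15 N. I'll hold it there.

send_rows(
  translation=[
    [0,0,0.003],
    [0,0,0.003],
    [0,0,0.003],
    [0,0,0.003],
    [0,0,0.003],
    [0,0,0.003],
    [0,0,0.003],
    [0,0,0.003],
  ],
  yaw=[0,0,0,0,0,0,0,0],
  fingers=[255,255,255,255,255,255,255,255],
)

```text
clock: 17.3
position: [541.7, 173.9, 153.6]
ee_rot: [-0.159, 0.987, 0.0, 0.009]
contact_force: [-5.0, 0.2, 13.4]
gripper_width: 22.4
```

Run:
```python
from h import *
s=st();print(quatR(s['ee_rot'])[:,2].round(4))
a=get_image('scene');st();b=get_image('wrist');cv2.imwrite('pics/w11.png',b)
```

```text
t 17.3 p [541.71 173.9  153.58] q [-0.16  0.99  0.    0.01] F [-5.01  0.2  13.37] T [-0.1   1.99 -0.01] w 22.393139887261196
[ 0.02  0.   -1.  ]
t 17.35 p [541.72 173.86 153.58] q [-0.16  0.99  0.    0.01] F [-6.43  0.04 12.19] T [-0.12  1.98 -0.02] w 22.678110087667836
```

View pics/w11.png

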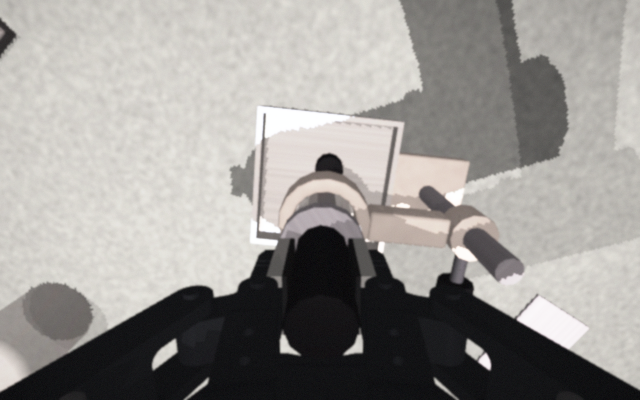

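The collar is seated on the rim, and the slug shows in the tray at (328,163). The press was held for over 0.8 s at about 15 to 16 N. Now withdrawing along the rod axis.

send_rows(
  translation=[
    [0,0,-0.001],
    [0,0,-0.004],
    [0,0,-0.009],
    [0,0,-0.016],
    [0,0,-0.024],
    [0,0,-0.032],
    [0,0,-0.04],
    [0,0,-0.048],
    [0,0,-0.054],
    [0,0,-0.056],
  ],
  yaw=[0,0,0,0,0,0,0,0,0,0],
  fingers=[255,255,255,255,255,255,255,255,255,255],
)

```text
clock: 18.4
position: [541.1, 173.9, 210.6]
ee_rot: [-0.159, 0.987, 0.001, 0.009]
contact_force: [-0.9, -0.0, -2.4]
gripper_width: 22.5
```

Run:
```python
from h import *
s=st();print(quatR(s['ee_rot'])[:,2])
```

```text
t 18.4 p [541.12 173.87 210.62] q [-0.16  0.99  0.    0.01] F [-0.95 -0.01 -2.38] T [0.03 0.04 0.02] w 22.513148349262288
[ 0.02  0.   -1.  ]
```

send_rows(
  translation=[
    [0,0,-0.01],
    [0,0,-0.025],
    [0,0,-0.045],
    [0,0,-0.06],
    [0,0,-0.066],
    [0,0,-0.066],
  ],
  yaw=[0,0,0,0,0,0],
  fingers=[255,255,255,255,255,255],
)

```text
clock: 19.0
position: [540.2, 173.8, 277.6]
ee_rot: [-0.159, 0.987, 0.001, 0.01]
contact_force: [0.7, 0.2, -3.1]
gripper_width: 22.6
```

Run:
```python
from h import *
s=st();print(quatR(s['ee_rot'])[:,2].round(4).tolist()); print((to_tool((525.3,-143,277))*1000).round(1))
```

```text
t 19.0 p [540.19 173.76 277.6 ] q [-0.16  0.99  0.    0.01] F [ 0.72  0.19 -3.09] T [ 0.    0.04 -0.  ] w 22.555721473054003
[0.0199, 0.0055, -0.9998]
[ 113.4 -296.1   -1.4]
```

send_rows(
  translation=[
    [0.005,-0.013,0],
    [0.015,-0.04,0],
    [0.027,-0.071,0],
    [0.039,-0.103,0],
    [0.051,-0.135,0],
    [0.064,-0.167,0],
    [0.076,-0.199,0],
    [0.088,-0.231,0],
    [0.1,-0.262,0],
    [0.109,-0.285,-0.001],
    [0.113,-0.296,-0.001],
    [0.113,-0.296,-0.001],
  ],
  yaw=[0,0,0,0,0,0,0,0,0,0,0,0],
  fingers=[255,255,255,255,255,255,255,255,255,255,255,255],
)

```text
clock: 20.2
position: [524.7, -144.3, 275.6]
ee_rot: [-0.157, 0.988, 0.001, 0.009]
contact_force: [0.1, 0.0, -2.1]
gripper_width: 22.7
```

send_rows(
  translation=[
    [0,0,0.01],
    [0,0,0.03],
    [0,0,0.05],
    [0,0,0.065],
    [0,0,0.073],
    [0,0,0.073],
  ],
  yaw=[0,0,0,0,0,0],
  fingers=[255,255,255,255,255,255],
)

```text
clock: 20.8
position: [525.2, -143.1, 200.9]
ee_rot: [-0.158, 0.987, 0.002, 0.007]
contact_force: [-0.1, -0.8, -1.7]
gripper_width: 22.6
```

Run:
```python
from h import *
s=st();np.save('w12.npy',np.r_[s['position'],s['ee_rot']])
w=get_image('wrist');a=get_image('scene');st()
def z(i,x,y,w,h,n,f): cv2.imwrite(n,cv2.resize(i[y:y+h,x:x+w],None,fx=f,fy=f,interpolation=cv2.INTER_CUBIC))
z(w,250,120,140,140,'pics/w12z.png',4); z(a,270,60,85,130,'pics/s12z.png',4.5)
```

```text
t 20.8 p [ 525.17 -143.06  200.89] q [-0.16  0.99  0.    0.01] F [-0.14 -0.82 -1.66] T [0.02 0.1  0.05] w 22.618902217427433
t 20.9 p [ 526.49 -143.49  203.01] q [-0.16  0.99  0.    0.01] F [ 0.54  0.28 -2.35] T [-0.04  0.01  0.01] w 22.547926368910804
```

View pics/w12z.png

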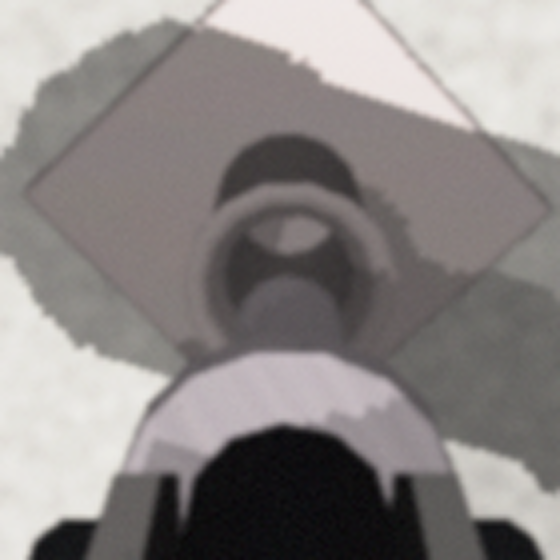

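View pics/s12z.png

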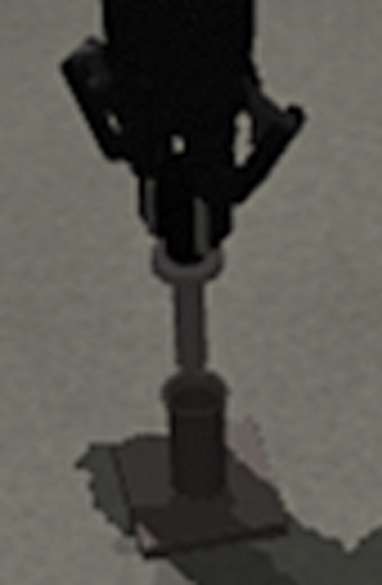

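The shaft is centred on the holder mouth in x (291 against 292). The tip is about 2 mm toward +x, so I'll correct that and descend.

send_rows(
  translation=[
    [0.001,0,0.005],
    [0.0015,0,0.012],
    [0.0015,0,0.02],
    [0.0015,0,0.028],
    [0.0015,0,0.036],
    [0.0015,0,0.042],
    [0.0015,0,0.045],
    [0.0015,0,0.045],
  ],
  yaw=[0,0,0,0,0,0,0,0],
  fingers=[255,255,255,255,255,255,255,255],
)

```text
clock: 21.7
position: [525.6, -143.7, 157.3]
ee_rot: [-0.158, 0.987, 0.001, 0.009]
contact_force: [0.5, 0.2, -2.6]
gripper_width: 22.5
```

Run:
```python
from h import *
s=st();print(quatR(s['ee_rot'])[:,2].round(4).tolist())
```

```text
t 21.7 p [ 525.64 -143.75  157.35] q [-0.16  0.99  0.    0.01] F [ 0.55  0.18 -2.62] T [-0.    0.07 -0.04] w 22.532202249282996
[0.0174, 0.0051, -0.9998]
```

send_rows(
  translation=[
    [0.0003,0.0003,0.004],
    [0.0005,0.0005,0.01],
    [0.0005,0.0005,0.017],
    [0.0005,0.0005,0.024],
    [0.0005,0.0005,0.031],
    [0.0005,0.0005,0.037],
    [0.0005,0.0005,0.042],
    [0.0005,0.0005,0.045],
    [0.0005,0.0005,0.045],
  ],
  yaw=[0,0,0,0,0,0,0,0,0],
  fingers=[255,255,255,255,255,255,255,255,255],
)

```text
clock: 22.6
position: [525.6, -143.2, 111.9]
ee_rot: [-0.158, 0.987, 0.001, 0.009]
contact_force: [-0.4, 0.5, -2.8]
gripper_width: 22.8
```

send_rows(
  translation=[
    [0,0,0.001],
    [0,0,0.002],
    [0,0,0.003],
    [0,0,0.004],
  ],
  yaw=[0,0,0,0],
  fingers=[255,255,255,255],
)

```text
clock: 23.0
position: [525.7, -143.2, 107.9]
ee_rot: [-0.158, 0.987, 0.001, 0.009]
contact_force: [0.0, 0.3, -2.8]
gripper_width: 22.7
```

send_rows(
  translation=[
    [0,0,0.0005],
    [0,0,0.001],
    [0,0,0.0015],
    [0,0,0.002],
  ],
  yaw=[0,0,0,0],
  fingers=[255,255,255,255],
)

```text
clock: 23.4
position: [525.9, -143.2, 106.4]
ee_rot: [-0.158, 0.987, 0.001, 0.009]
contact_force: [-1.8, 1.3, 2.6]
gripper_width: 22.8
```

Contact is at the original grasp height with about 5 N. Opening the fingers.

send_rows(
  translation=[
    [0,0,0],
    [0,0,0],
    [0,0,0],
    [0,0,0],
    [0,0,0],
    [0,0,0],
    [0,0,0],
    [0,0,0],
    [0,0,0],
  ],
  yaw=[0,0,0,0,0,0,0,0,0],
  fingers=[0,0,0,0,0,0,0,0,0],
)

```text
clock: 24.3
position: [525.9, -143.2, 106.4]
ee_rot: [-0.158, 0.987, 0.001, 0.009]
contact_force: [0.2, -1.4, 1.3]
gripper_width: 85.6
```

Run:
```python
from h import *
st();w=get_image('wrist');cv2.imwrite('pics/w13.png',w)
```

```text
t 24.3 p [ 525.9  -143.18  106.36] q [-0.16  0.99  0.    0.01] F [ 0.16 -1.38  1.28] T [0.03 0.05 0.07] w 85.60316382741995
```

View pics/w13.png

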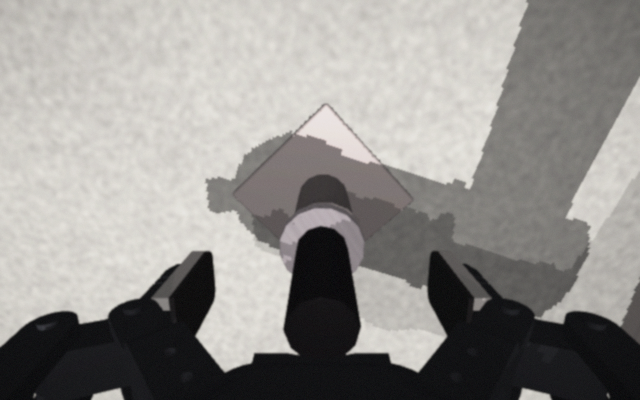

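The fingers are open and clear of the handle, with the rod centred at x≈322 as before the pick. Retreating straight up.

send_rows(
  translation=[
    [0,0,-0.01],
    [0,0,-0.03],
    [0,0,-0.06],
    [0,0,-0.1],
    [0,0,-0.13],
    [0,0,-0.15],
    [0,0,-0.157],
    [0,0,-0.157],
  ],
  yaw=[0,0,0,0,0,0,0,0],
  fingers=[0,0,0,0,0,0,0,0],
)

```text
clock: 25.15
position: [523.5, -143.9, 264.5]
ee_rot: [-0.158, 0.987, 0.001, 0.01]
contact_force: [0.6, -1.0, 1.1]
gripper_width: 85.3
```

send_rows(
  translation=[
    [0.02,0,0],
    [0.06,0,0],
    [0.1,0,0],
    [0.12,0,0],
    [0.12,0,0],
    [0.12,0,0],
  ],
  yaw=[0,0,0,0,0,0],
  fingers=[0,0,0,0,0,0],
)

```text
clock: 25.75
position: [409.2, -181.3, 261.3]
ee_rot: [-0.158, 0.987, 0.001, 0.009]
contact_force: [-0.7, -0.3, 0.5]
gripper_width: 85.2
```

Run:
```python
from h import *
st();a=get_image('scene');t=get_image('top')
cv2.imwrite('pics/s14.png',a);cv2.imwrite('pics/t14.png',t)
def z(i,x,y,w,h,f): return cv2.resize(i[y:y+h,x:x+w],(w*f,h*f),interpolation=cv2.INTER_NEAREST)
cv2.imwrite('pics/s14z.png',np.hstack([z(a,285,115,60,70,6),z(a,385,200,60,70,6)]))
for n,(x,y,w,h) in dict(bottle=(250,195,60,65),jar=(205,105,50,50),spat=(380,310,110,75)).items():
    d=cv2.absdiff(a[y:y+h,x:x+w],cv2.imread('pics/scene0.png')[y:y+h,x:x+w]).max(2); print(n,(d>60).sum())
```

```text
t 25.75 p [ 409.22 -181.34  261.34] q [-0.16  0.99  0.    0.01] F [-0.69 -0.27  0.47] T [-0.04  0.01 -0.03] w 85.24013117685953
bottle 0
jar 0
spat 0
```

View pics/s14.png

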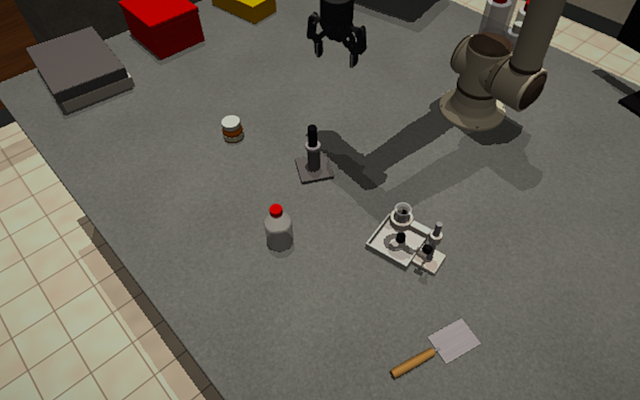

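View pics/s14z.png

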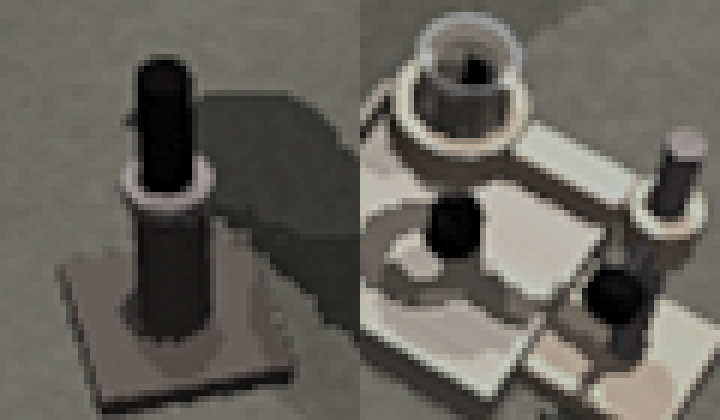

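View pics/t14.png

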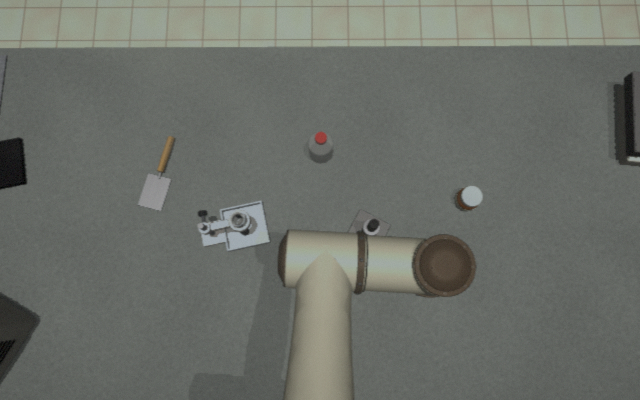

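The rod is upright with its collar on the holder rim, at the same pixels as at the start. The slug is in the tray at (401,238), and there was no pixel change around the bottle, jar or spatula. Handing in.

```bash
python3 -c "
from bench import *
print(job_done())"
```

```text
the job is handed in; nothing more can be done
None
```

I pushed the slug out into the tray, pressed the collar onto the tube's rim, and put the rod back upright in its holder. I handed the job in at about 26 s, and no verdict came back.

- **Pushing the slug:** the net push on the slug read about 9 to 12 N. The force fell away once the slug dropped.
- **Pressing home:** with the collar on the rim, the push rose from about 12 N and stayed near 14 to 16 N for over 0.8 s. I read the force only between moves. The highest net vertical reading was about 16 N, with up to 6 N sideways, about 17 N combined.
- **Last checks:** the final pictures show the slug in the tray and the rod upright with its collar on the holder rim, at the same pixels as at the start. The gripper is open and clear. The bottle, jar and spatula showed no pixel change in the scene view.
- **What disagreed:**
  - The tool tilted about 1° while pushing and kept that tilt, so the press was slightly off-axis (the 6 N sideways).
  - For the rim height, the wrist camera gave about 137 mm, adding the scene camera gave about 136 mm, and the collar's contact height suggested about 137 mm.

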